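Quench-oil sampling: stand the tube ready, hold the sprung tank lid at its marker

TASK

I am about to draw an oil sample from the small blue quench tank. Take the clean white sample tube with the blue ring from the wooden rack and lower it, without dropping it, upright and fully down into the bracket on the side of the tank; then lift the sprung lid by its handle until the red pointer lies against the yellow marker, not swinging it up past the marker, and finish while still holding the lid steady there for me, since it falls shut if let go. Leave the capped used tubes, the hammer and the tongs as they are.

Things in the scene. Friction and masses are not known exactly. Their poses are not given: they have to be found in the camera images.
- tank: fixed blue steel quench tank, 240 (x) x 300 (y) x 165 mm high, blue lid on top (its top face 172 mm above the bench when shut). Origin: centre of its underside on the bench; x from its front to the hinge at the back, y to its left side with the tube bracket, z up. On its right side a quadrant plate with its marker, up to 50 mm outside the wall, rises 145 mm above the rim
- lid (a joint): opening angle of the lid in rad: 0 shut, grows as the front of the lid rises (end stop 1.2). Torsion springs and its weight pull it shut: the handle takes about 10 N to start it and 13 N along its arc (up to 20 N straight up) at 0.6 rad; let go, it falls shut
- lid_hinge (a point): middle of the lid's hinge axis at the back of the tank, 168 mm above the bench; the axis is parallel to the tank's y
- lid_handle (a point): black round handle bar, 14 mm in diameter, 120 mm long along its y (parallel to the hinge), on end posts (105 mm free between), on top of the lid near its front. Origin: middle of the bar; when shut 47 mm above the lid's face, 51.5 mm above the hinge axis and 214 mm in front of it. It swings with the lid about the hinge; the bar can turn between gripping fingers
- pointer_tip (a point): tip of the red two-pronged pointer on the right edge of the lid, 140 mm from the hinge axis, one prong either side of the quadrant plate; it swings with the lid along the quadrant
- marker (a joint): angle at which the yellow marker is clamped on the quadrant, in rad on the same scale as the lid's opening angle (between about 0.35 and 0.62); it stays where it is set. The pointer is on the marker when the lid's angle equals this
- marker_edge (a point): middle of the inner edge of the yellow marker (a block 15.5 mm along the quadrant, 28 mm outward, 21 mm thick), 140 mm from the hinge axis: the pointer tip is here when the lid is at the mark. z points along the quadrant in the opening direction, x towards the hinge
- holder_mouth (a point): centre of the round hole (30 mm) in the bracket's upper plate, at the plate's top face, 115 mm above the bench, 65 mm out from the tank's left wall; plate 74 x 100 mm, its axes are the tank's
- holder_floor (a point): centre of the bracket's floor plate straight below the hole, 65 mm above the bench: the tube's foot rests here
- rack: fixed light-wood tube rack, 70 (x) x 190 (y) x 60 mm high with three blind 29 mm holes in a row along its y at -60, 0 and 60 mm, each 50 mm deep. Origin: centre of its underside, on the bench
- sample_tube: clean open white plastic sample tube with a blue ring near its mouth, 26 mm in diameter, 110 mm long, about 30 g. Origin: centre of its foot; z along the tube to its mouth. Stands in one of the rack's holes, foot 10 mm and mouth 120 mm above the bench
- used_tube1: used amber tube with a black cap (29 mm), 26 mm in diameter, 116 mm long, standing in another hole of the rack; origin: centre of its foot. Leave alone
- used_tube2: second used amber tube with a black cap, the same. Leave alone
- hammer: hammer with a wooden handle, 300 mm long, lying on the bench to the right of the tank; origin under its middle. Leave alone
- tongs: dark steel blacksmith's tongs, 420 mm long, lying on the bench to the left of the rack; origin under their middle. Leave alone

How it is judged:
By the outcome, as a careful person would: the job done as asked, in the order asked, and still so for the second after the job is handed in, while the arm keeps its last pose, push and grip.
It also fails if it takes over 58 s, if anything falls off the work surface, if the arm or the gripper's body presses on something with over 40 N, if the wrist force passes 120 N, or if a joint passes its speed limit or range.

ROBOT

A 6-joint arm with a two-finger parallel gripper is mounted at the origin on the work surface. World frame = base frame: x ahead of the robot, y to its left, z up, the work surface at z = 0. Lengths are in mm, angles in rad, forces in N, time in s.
With the tool pointing down it reaches from about 275 to 1000 mm from the base axis. Payload 8.4 kg.
Tool frame: the origin (TCP) lies midway between the tips of the shut fingers; the grasp point (between the pads) lies grip_depth behind it (grip_depth is the distance from the TCP to the grasp point, in mm); z points along the fingers, y is the line along which they close (so a half turn about z gives the same grasp; the last joint's range is limited). The gripper opens to 85 mm and grips with 20 to 120 N. Pads are 22 mm wide; open, the fingers measure 114 mm over their backs; the gripper's body (76 mm by 85 mm) begins 54 mm behind the grasp point. The pads swing forward as they close: fully open they stand 13 mm farther back than shut.
Start: joints at [-1.252, 0.353, 1.633, -0, 1.155, -0.002], TCP at [197.077, -593.118, 231.281] pointing down, gripper open.
Joint ranges: [-2.63, 2.63], [-0.92, 2.1], [0.06, 2.66], [-1.3, 4.44], [0, 2.69], [-3.02, 3.02]. Speed limits (rad/s): [2.22, 2.22, 2.79, 3.14, 3.14, 3.14].

INTERFACE

Orientations are given as [roll, pitch, yaw] about the fixed x, y, z axes, in that order (R = Rz(yaw) Ry(pitch) Rx(roll)).
In Python, from rig import * gives the robot as it stands.
- The arm moves only by the shell command python3 -m creep 'ROWS' [FORCE]. ROWS is JSON, a list of rows, each an object of numbers: "x", "y", "z": the shift along the tool's x, y, z in mm; "rx", "ry", "rz": the turn, a rotation vector about the tool's x, y, z in rad; "hand": the finger opening in mm, from 0 to 85.4. A call has 1 to 20 rows; each row shifts and turns the commanded pose from where the row before left it, along the tool's axes as they then stand; what a row does not reach is not made up. A row lasts 1/8 s, in which the tool goes at most 62.5 mm and 10.7 degrees, less where a joint would pass 70% of its speed; a pose out of reach is approached as far as the arm can. A call with a gripper value outside its range is refused whole. The fingers move at their own pace and stop on an object; FORCE is the grip in N (left out, the last holds). Time passes only in rows, so rows that do not move let the fingers close. It gives the time, the measured TCP pose, the force, the opening and the grip force at its end, in the units of the state.
- sense(): the state, without advancing time (a new reading comes with each control period).
- grab_frame(name): name is "scene" or "top" or "wrist"; returns the picture (384x512x3 uint8, red, green, blue); there is no depth.
- get_calibration(name): a dict with "K" (3x3 intrinsics, pixels), "R" (3x3) and "t" (3): a world point X has camera coordinates R X + t. Camera axes: x right, y down, z forward; pixel columns grow to the right and rows downward; lengths in mm; the calibration is good to about 2 mm. A picture is of the moment at which its call begins: read the wrist's pose just before it. get_calibration takes no time and is no camera call; for the wrist camera it gives the pose at the moment of the call.
- sign_off(): hands the job in; it is judged then, once.
The state is a dict: "clock": time; "qpos": joint angles; "qvel": joint speeds; "joint_efforts": joint torques, N m; "eef_pos": TCP position; "tcp_rot": TCP orientation; "contact_force": force on the tool from outside, world axes, zero at the start; "wrist_torque": the same for the moment, N m; "opening": opening from 0.0 (shut) to 1.0 (fully open); "grasp_force": force on a finger pad.
Only numpy, scipy, OpenCV 4.12 (cv2) and the standard library are available. Lean on these libraries where they do the work, as an engineer would, in place of code of your own. Each camera call takes 0.05 s, during which the arm holds its last target. There are 200 camera calls.

## Working session

There is one attempt and no reset: what is moved stays moved. The work goes in short steps, Python scripts to look and compute and a shell command to move; the robot and the scene stay as the last step left them, time stands still between calls to the robot, and variables do not carry over. Pictures are saved under pics/ and viewed, at most 10 in all, crops included, and the job is handed in when it is done.

```bash
ls; mkdir -p pics; python3 - <<'E'
from rig import *
import cv2
s=sense();print(s)
for n in("scene","top"):
    c=get_calibration(n);print(n,c)
    cv2.imwrite(f"pics/{n}0.png",grab_frame(n)[:,:,::-1])
E
```

```text
pics
{'clock': 0.0, 'qpos': array([-1.25238841e+00,  3.53666935e-01,  1.63413766e+00, -1.50560813e-05,
        1.15521827e+00, -2.40630035e-03]), 'qvel': array([ 0.00076228, -0.00016894, -0.00043751, -0.00015118,  0.00074697,
       -0.00111306]), 'joint_efforts': array([ 2.03686413e-04, -6.05246830e+01, -3.42067766e+01, -4.51139840e-05,
        9.37761128e-03, -1.23111795e-05]), 'eef_pos': array([ 196.92680334, -592.65325132,  230.54844942]), 'tcp_rot': array([-3.14016242e+00,  1.03243010e-05,  3.20820312e-01]), 'contact_force': array([0.59012762, 0.17109372, 0.19624625]), 'wrist_torque': array([0.01861292, 0.03791288, 0.00440046]), 'grasp_force': 0.0, 'opening': 0.9999145681049733}
scene {'K': array([[397.41527399,   0.        , 250.32787447],
       [  0.        , 397.41527399, 190.31886235],
       [  0.        ,   0.        ,   1.        ]]), 'R': array([[-0.73412056,  0.67859817, -0.02390653],
       [ 0.4441093 ,  0.45321758, -0.77289117],
       [-0.51364767, -0.57801241, -0.6340881 ]]), 't': array([ 441.22445968, -134.29589393, 2042.30801529])}
top {'K': array([[488.2145978 ,   0.        , 258.16874519],
       [  0.        , 488.2145978 , 187.1780035 ],
       [  0.        ,   0.        ,   1.        ]]), 'R': array([[-0.0301667 , -0.99953376, -0.00471528],
       [-0.9953347 ,  0.03047182, -0.09154403],
       [ 0.09164503,  0.0019317 , -0.99578987]]), 't': array([   9.20299669,  597.57554238, 2063.48091751])}
```

View pics/scene0.png

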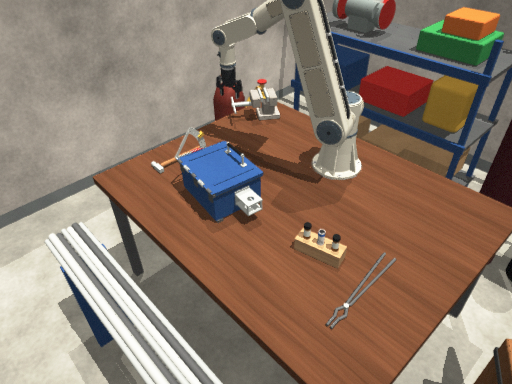

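View pics/top0.png

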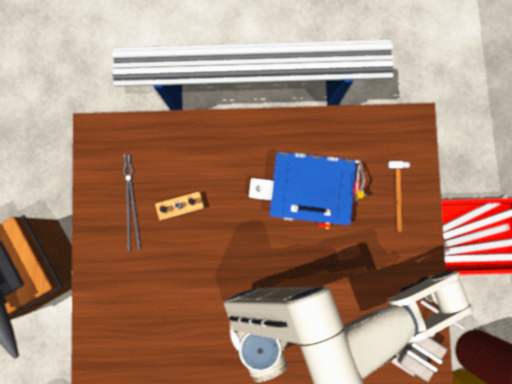

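The scene view shows the clean white tube in the rack's middle hole (scene 321,233), with a capped used tube on each side. In the top view the tank's handle faces the robot (310,209), the bracket is at (260,188) and the rack at (180,206). I'll enlarge these next.

```bash
cat > h.py <<'E'
from rig import *
import cv2, numpy as np
def ray(n,u,v,c=None):
    c=c or get_calibration(n); d=c["R"].T@np.linalg.solve(c["K"],[u,v,1.]); return -c["R"].T@c["t"],d
def onz(n,u,v,z,c=None):
    o,d=ray(n,u,v,c); return o+d*(z-o[2])/d[2]
def proj(n,X,c=None):
    c=c or get_calibration(n); p=c["K"]@(c["R"]@np.array(X,float)+c["t"]); return p[:2]/p[2]
E
python3 - <<'E'
from h import *
t=cv2.imread("pics/top0.png");s=cv2.imread("pics/scene0.png")
a=cv2.resize(t[140:240,235:375],(560,400),interpolation=3)  #x4
b=cv2.resize(t[185:225,150:210],(240,160),interpolation=3)   #x4
c=cv2.resize(s[120:220,145:270],(500,400)[0:2],interpolation=3) #x4
o=np.zeros((600,800,3),np.uint8);o[:400,:560]=a;o[:160,560:]=b
o[400:,0:400]=cv2.resize(s[215:265,285:385],(400,200),interpolation=3)
o[200:520,400+0:800]=cv2.resize(c,(400,320)) 
o[:400,:400]=a[:,:400];cv2.imwrite("pics/z1.png",o)
E
```

```text
(no output)
```

View pics/z1.png

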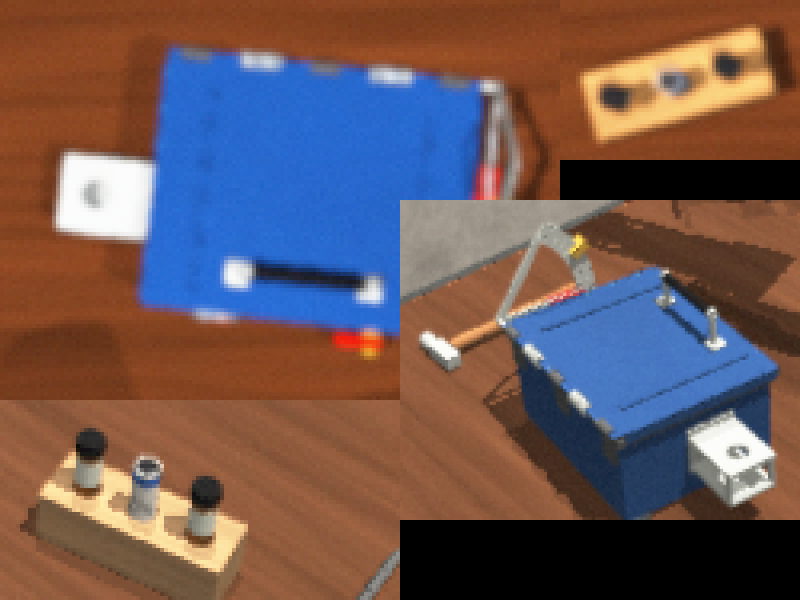

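Middle tube mouth is at top (178.5,205), caps at (163.8,209.3) and (192.5,201.3), bracket hole at (258.8,188.3), and handle posts at (294.3,208) and (327.5,212.5). I'll turn these into world points.

```bash
python3 - <<'E'
from h import *
T=lambda u,v,z:onz("top",u,v,z)
m=T(178.5,205,120);c1=T(163.75,209.25,126);c2=T(192.5,201.25,126)
print("tube",m,c1,c2,"rack axis",c2-c1, "scene mouth",onz("scene",321.5,231.5,120))
h=T(258.75,188.25,115);a=T(294.25,208,219);b=T(327.5,212.5,219)
print("hole",h,"handle",(a+b)/2,a-b,np.linalg.norm(a-b))
d=(a-b)[:2];print("yaw tank y axis",np.arctan2(d[1],d[0])-np.pi/2)
# lid corners at z172: crop (170,50),(140,303),(490,82)
for u,v in((170,50),(140,303),(490,82)):print(T(u/4+235,v/4+140,172))
h2=onz("scene",145+(738-400)/400*125,120+(452-200)/320*100,115);print("hole scene",h2)
s=sense();print(s["eef_pos"])
E
```

```text
tube [525.99139353 318.11169916 120.        ] [510.15712039 377.38159339 126.        ] [539.1759658  259.85674229 126.        ] rack axis [  29.01884541 -117.5248511     0.        ] scene mouth [530.53903208 325.33127784 120.        ]
hole [585.03353642 -11.37728617 115.        ] handle [ 484.09045727 -210.46374407  219.        ] [ 21.30615102 127.85489678   0.        ] 129.61800300092378
yaw tank y axis -0.16512585926952594
[721.51266038 -90.95073175 172.        ]
[469.16479849 -52.68041157 172.        ]
[ 679.26832634 -409.77951127  172.        ]
hole scene [589.28440428  -6.80869036 115.        ]
[ 196.92812739 -592.7215145   230.62606793]
```

```bash
python3 -c "
import rig;print([n for n in dir(rig) if n[0]!='_'],getattr(rig,'grip_depth',None))"
python3 -m creep '[{"x":37.6,"y":-47.6},{"x":37.6,"y":-47.6},{"x":37.6,"y":-47.6},{"x":37.6,"y":-47.6},{"x":37.6,"y":-47.6},{"x":37.6,"y":-47.6},{"x":37.6,"y":-47.6},{"x":37.6,"y":-47.6},{"x":37.6,"y":-47.6},{"x":37.6,"y":-47.6},{"x":37.6,"y":-47.6},{"x":37.6,"y":-47.6},{"x":37.6,"y":-47.6},{"x":37.6,"y":-47.6},{"x":37.6,"y":-47.6},{"x":37.6,"y":-47.6},{"rz":-0.166},{"rz":-0.166},{"rz":-0.166},{"rz":-0.166}]'
python3 -m creep '[{"rz":-0.166},{"rz":-0.166},{"rz":-0.166},{"rz":-0.166},{"rz":-0.166},{}]'
python3 - <<'E'
from h import *
print(sense()["eef_pos"],sense()["tcp_rot"]);c=get_calibration("wrist");print(c)
f=grab_frame("wrist");cv2.imwrite("pics/w1.png",f[:,:,::-1]);print(proj("wrist",[528,320,120],c))
E
```

```text
['MotionError', 'get_calibration', 'grab_frame', 'grip_depth', 'sense', 'sign_off'] 18.700000000000003
[ 196.92812739 -592.7215145   230.62606793] [-3.14036133e+00  3.06565806e-05  3.20800836e-01]
{'K': array([[300.06778913,   0.        , 251.43499013],
       [  0.        , 300.06778913, 191.78579454],
       [  0.        ,   0.        ,   1.        ]]), 'R': array([[ 3.15253986e-01, -9.49007052e-01, -7.34187472e-04],
       [-9.12874923e-01, -3.03462388e-01,  2.73074997e-01],
       [-2.59372897e-01, -8.54177600e-02, -9.61992467e-01]]), 't': array([-624.09919953,  -37.03838622,  378.45303421])}
[-2062.685257   -1581.22867319]schema error: expected keys x, y, z, rx, ry, rz, hand
schema error: expected keys x, y, z, rx, ry, rz, hand
```

View pics/w1.png

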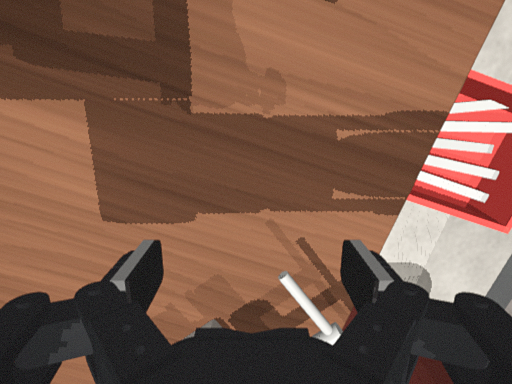

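The moves were refused because every row needs all its keys. The picture only shows the start pose, with the fingers at the left and right bottom. I'll resend with full rows.

```bash

python3 -m creep '[{"x":37.6,"y":-47.6,"z":0,"rx":0,"ry":0,"rz":0,"hand":85},{"x":37.6,"y":-47.6,"z":0,"rx":0,"ry":0,"rz":0,"hand":85},{"x":37.6,"y":-47.6,"z":0,"rx":0,"ry":0,"rz":0,"hand":85},{"x":37.6,"y":-47.6,"z":0,"rx":0,"ry":0,"rz":0,"hand":85},{"x":37.6,"y":-47.6,"z":0,"rx":0,"ry":0,"rz":0,"hand":85},{"x":37.6,"y":-47.6,"z":0,"rx":0,"ry":0,"rz":0,"hand":85},{"x":37.6,"y":-47.6,"z":0,"rx":0,"ry":0,"rz":0,"hand":85},{"x":37.6,"y":-47.6,"z":0,"rx":0,"ry":0,"rz":0,"hand":85},{"x":37.6,"y":-47.6,"z":0,"rx":0,"ry":0,"rz":0,"hand":85},{"x":37.6,"y":-47.6,"z":0,"rx":0,"ry":0,"rz":0,"hand":85},{"x":37.6,"y":-47.6,"z":0,"rx":0,"ry":0,"rz":0,"hand":85},{"x":37.6,"y":-47.6,"z":0,"rx":0,"ry":0,"rz":0,"hand":85},{"x":37.6,"y":-47.6,"z":0,"rx":0,"ry":0,"rz":0,"hand":85},{"x":37.6,"y":-47.6,"z":0,"rx":0,"ry":0,"rz":0,"hand":85},{"x":37.6,"y":-47.6,"z":0,"rx":0,"ry":0,"rz":0,"hand":85},{"x":37.6,"y":-47.6,"z":0,"rx":0,"ry":0,"rz":0,"hand":85}]'
python3 -m creep '[{"x":0,"y":0,"z":0,"rx":0,"ry":0,"rz":-0.166,"hand":85},{"x":0,"y":0,"z":0,"rx":0,"ry":0,"rz":-0.166,"hand":85},{"x":0,"y":0,"z":0,"rx":0,"ry":0,"rz":-0.166,"hand":85},{"x":0,"y":0,"z":0,"rx":0,"ry":0,"rz":-0.166,"hand":85},{"x":0,"y":0,"z":0,"rx":0,"ry":0,"rz":-0.166,"hand":85},{"x":0,"y":0,"z":0,"rx":0,"ry":0,"rz":-0.166,"hand":85},{"x":0,"y":0,"z":0,"rx":0,"ry":0,"rz":-0.166,"hand":85},{"x":0,"y":0,"z":0,"rx":0,"ry":0,"rz":-0.166,"hand":85},{"x":0,"y":0,"z":0,"rx":0,"ry":0,"rz":-0.166,"hand":85}]'
python3 - <<'E'
from h import *
print(sense()["eef_pos"],sense()["tcp_rot"]);c=get_calibration("wrist")
f=grab_frame("wrist");cv2.imwrite("pics/w2.png",f[:,:,::-1]);print(proj("wrist",[528,320,120],c))
E
```

```text
clock: 2.15
eef_pos: [528.1, 321.4, 231.0]
tcp_rot: [3.141, 0.0, 0.321]
contact_force: [0.8, -0.3, 0.9]
opening: 0.991
grasp_force: 0.0
clock: 3.28
eef_pos: [527.7, 319.2, 231.0]
tcp_rot: [-3.141, 0.0, 1.82]
contact_force: [0.0, -0.6, 0.0]
opening: 0.997
grasp_force: 0.0
[527.67224161 319.21873341 230.99022265] [-3.14103467e+00  1.59413288e-04  1.82024408e+00]
[253.90346126 188.00390255]
```

View pics/w2.png

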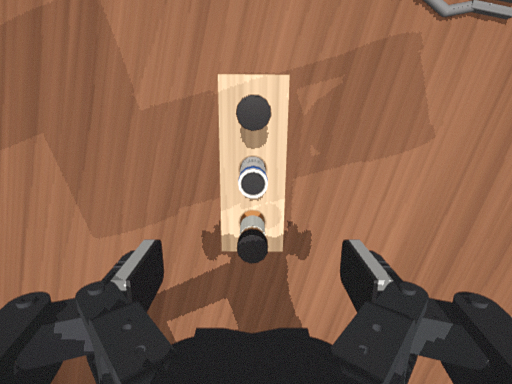

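The white ring-mouthed tube is centred at about (253,183), between the caps at (254,112) and (252,245). The rack lies along the image column, so the yaw is right. I'll now compute the shift.

```bash
cat >> h.py <<'E'
def disc(g,u,v,r=22,thr=90):
    "centroid and size of dark blob nearest (u,v)"
    m=(g<thr).astype(np.uint8);n,l,st,ce=cv2.connectedComponentsWithStats(m)
    k=min((i for i in range(1,n) if 40<st[i,4]<4000),key=lambda i:np.hypot(*(ce[i]-[u,v])));return ce[k],st[k]
def tool(d):
    from scipy.spatial.transform import Rotation as R
    return R.from_euler("xyz",sense()["tcp_rot"]).inv().apply(d)
E
python3 - <<'E'
from h import *
g=cv2.imread("pics/w2.png",0);p,st=disc(g,253,183);print(p,st)
X=onz("wrist",*p,120);e=sense()["eef_pos"];print(X,"tool shift",tool(X-e))
E
```

```text
[252.58746736 183.1227154 ] [242 173  23  21 383]
[525.75510263 323.98662281 120.        ] tool shift [  5.11471655  -0.5300394  110.94391569]
```

```bash

python3 -m creep '[{"x":5,"y":-0.5,"z":40,"rx":0,"ry":0,"rz":0,"hand":85},{"x":0,"y":0,"z":40,"rx":0,"ry":0,"rz":0,"hand":85},{"x":0,"y":0,"z":40,"rx":0,"ry":0,"rz":0,"hand":85},{"x":0,"y":0,"z":25,"rx":0,"ry":0,"rz":0,"hand":85},{"x":0,"y":0,"z":12,"rx":0,"ry":0,"rz":0,"hand":85},{"x":0,"y":0,"z":0,"rx":0,"ry":0,"rz":0,"hand":60},{"x":0,"y":0,"z":0,"rx":0,"ry":0,"rz":0,"hand":40},{"x":0,"y":0,"z":0,"rx":0,"ry":0,"rz":0,"hand":15},{"x":0,"y":0,"z":0,"rx":0,"ry":0,"rz":0,"hand":15},{"x":0,"y":0,"z":0,"rx":0,"ry":0,"rz":0,"hand":15},{"x":0,"y":0,"z":0,"rx":0,"ry":0,"rz":0,"hand":15},{"x":0,"y":0,"z":0,"rx":0,"ry":0,"rz":0,"hand":15}]' 30
```

```text
clock: 4.82
eef_pos: [526.8, 324.5, 75.4]
tcp_rot: [3.14, -0.001, 1.815]
contact_force: [-0.7, -0.3, 6.3]
opening: 0.293
grasp_force: 29.5
```

```bash

python3 -m creep '[{"x":0,"y":0,"z":-15,"rx":0,"ry":0,"rz":0,"hand":15},{"x":0,"y":0,"z":-30,"rx":0,"ry":0,"rz":0,"hand":15},{"x":0,"y":0,"z":-35,"rx":0,"ry":0,"rz":0,"hand":15},{"x":0,"y":0,"z":-35,"rx":0,"ry":0,"rz":0,"hand":15},{"x":0,"y":0,"z":-35,"rx":0,"ry":0,"rz":0,"hand":15},{"x":-25,"y":-7,"z":0,"rx":0,"ry":0,"rz":0,"hand":15},{"x":-45,"y":-12.6,"z":0,"rx":0,"ry":0,"rz":0,"hand":15},{"x":-45,"y":-12.6,"z":0,"rx":0,"ry":0,"rz":0,"hand":15},{"x":-45,"y":-12.6,"z":0,"rx":0,"ry":0,"rz":0,"hand":15},{"x":-45,"y":-12.6,"z":0,"rx":0,"ry":0,"rz":0,"hand":15},{"x":-45,"y":-12.6,"z":0,"rx":0,"ry":0,"rz":0,"hand":15},{"x":-45,"y":-12.6,"z":0,"rx":0,"ry":0,"rz":0,"hand":15},{"x":-26,"y":-7,"z":0,"rx":0,"ry":0,"rz":0,"hand":15},{"x":0,"y":0,"z":0,"rx":0,"ry":0,"rz":0.128,"hand":15},{"x":0,"y":0,"z":0,"rx":0,"ry":0,"rz":0.128,"hand":15},{"x":0,"y":0,"z":0,"rx":0,"ry":0,"rz":0.128,"hand":15},{"x":0,"y":0,"z":0,"rx":0,"ry":0,"rz":0,"hand":15}]'
python3 - <<'E'
from h import *
print(sense()["eef_pos"],sense()["tcp_rot"]);c=get_calibration("wrist")
f=grab_frame("wrist");cv2.imwrite("pics/w3.png",f[:,:,::-1]);print(proj("wrist",[587,-9,115],c))
E
```

```text
clock: 6.95
eef_pos: [515.7, -9.7, 223.8]
tcp_rot: [-3.14, 0.0, 1.431]
contact_force: [-0.0, -0.1, -0.6]
opening: 0.299
grasp_force: 30.1
[515.70731523  -9.65987932 223.84187007] [-3.14029411e+00  2.85897501e-04  1.43113609e+00]
[335.32282669 176.88965877]
```

View pics/w3.png

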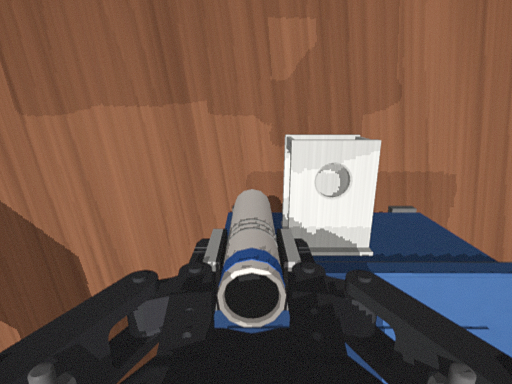

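The held tube is upright with its mouth at about (252,293). The bracket hole is at about (333,180) in the white plate. I'll enlarge it for accurate edges.

```bash
python3 - <<'E'
from h import *
f=cv2.imread("pics/w3.png")
a=cv2.resize(f[130:260,278:388],None,fx=4.4,fy=4.4,interpolation=2)
b=cv2.resize(f[235:335,210:295],None,fx=3.5,fy=3.5,interpolation=2)
o=np.zeros((600,800,3),np.uint8);o[:a.shape[0],:a.shape[1]]=a;o[:b.shape[0],490:490+b.shape[1]]=b;cv2.imwrite("pics/z2.png",o)
E
```

```text
(no output)
```

View pics/z2.png

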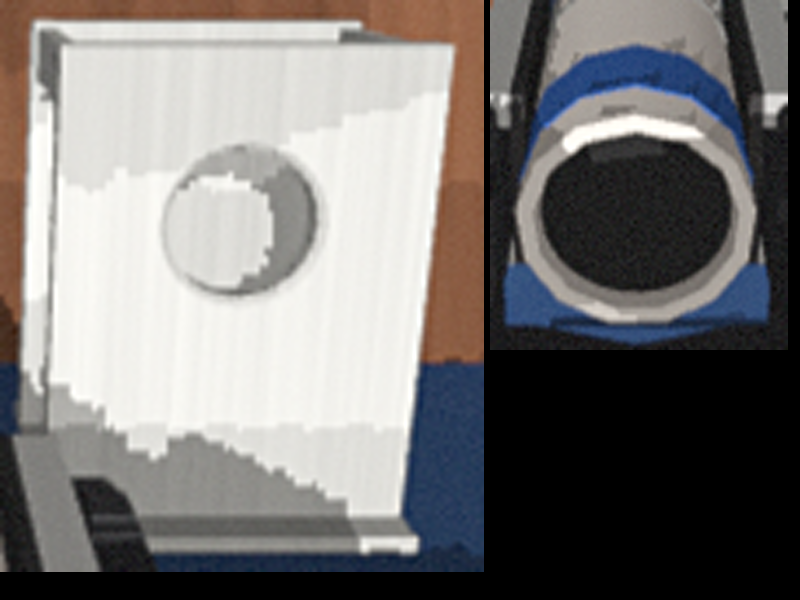

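Hole's upper edge centre is at (332.5,179.6). The held tube's mouth centre is at (251.3,296.6).

```bash
python3 - <<'E'
from h import *
P=lambda x,y:((x+.5)/4.4-.5+278,(y+.5)/4.4-.5+130)
W=lambda u,v,z:onz("wrist",u,v,z)
h=W(332.5,179.6,115);e=sense()["eef_pos"]
m=W(251.3,296.6,e[2]+44.6)
print("hole",h,"tool",tool(h-e),"mouth",m,"tool",tool(m-e))
a,b,c=W(*P(65,43),115),W(*P(455,45),115),W(*P(403,515),115)
print("edges",b-a,np.arctan2(*(b-a)[1::-1]),b-c,np.arctan2((b-c)[1],(b-c)[0])-np.pi/2, np.linalg.norm((b-a)))
print("centre of front/right edges check", (a+b)/2)
E
```

```text
hole [584.69342716 -10.8269065  115.        ] tool [  8.17221961  68.4169177  108.84887952] mouth [514.49196032  -9.84425188 268.52004211] tool [ -0.51694307  -1.4115853  -44.59848444]
edges [ 72.94230221 -10.46935682   0.        ] -0.1425556963420891 [ 1.27625862e+01  9.65335638e+01 -2.84217094e-14] -0.13144647448358415 73.68980176565678
centre of front/right edges check [590.3460116   22.88463593 115.        ]
```

```bash

python3 -m creep '[{"x":2.5,"y":20,"z":0,"rx":0,"ry":0,"rz":0,"hand":15},{"x":3.5,"y":29.6,"z":0,"rx":0,"ry":0,"rz":0,"hand":15},{"x":2.5,"y":20,"z":0,"rx":0,"ry":0,"rz":0,"hand":15},{"x":0,"y":0,"z":20,"rx":0,"ry":0,"rz":0,"hand":15},{"x":0,"y":0,"z":15,"rx":0,"ry":0,"rz":0,"hand":15},{"x":0,"y":0,"z":5,"rx":0,"ry":0,"rz":0,"hand":15},{"x":0,"y":0,"z":4,"rx":0,"ry":0,"rz":0,"hand":15},{"x":0,"y":0,"z":4,"rx":0,"ry":0,"rz":0,"hand":15},{"x":0,"y":0,"z":4,"rx":0,"ry":0,"rz":0,"hand":15},{"x":0,"y":0,"z":0,"rx":0,"ry":0,"rz":0,"hand":15}]'
python3 - <<'E'
from h import *
s=sense();print(s["contact_force"],s["wrist_torque"],s["eef_pos"],tool(s["eef_pos"]-[515.7073,-9.6599,223.842]))
E
```

```text
clock: 8.25
eef_pos: [586.8, -10.4, 172.2]
tcp_rot: [-3.141, 0.0, 1.431]
contact_force: [-0.2, 0.1, 0.1]
opening: 0.293
grasp_force: 30.1
[-0.24670216  0.09099079  0.09531788] [-0.01334306 -0.00697913 -0.01095527] [586.7513685  -10.36175365 172.15789308] [ 9.21135334 70.45801387 51.67028573]
```

The foot is about 8 mm into the hole with no contact force. I'll keep lowering it.

```bash

python3 -m creep '[{"x":0,"y":0,"z":9,"rx":0,"ry":0,"rz":0,"hand":15},{"x":0,"y":0,"z":10,"rx":0,"ry":0,"rz":0,"hand":15},{"x":0,"y":0,"z":10,"rx":0,"ry":0,"rz":0,"hand":15},{"x":0,"y":0,"z":7,"rx":0,"ry":0,"rz":0,"hand":15},{"x":0,"y":0,"z":2.5,"rx":0,"ry":0,"rz":0,"hand":15},{"x":0,"y":0,"z":1,"rx":0,"ry":0,"rz":0,"hand":15},{"x":0,"y":0,"z":0,"rx":0,"ry":0,"rz":0,"hand":15}]'
```

```text
clock: 9.12
eef_pos: [587.0, -10.4, 133.0]
tcp_rot: [3.141, -0.0, 1.431]
contact_force: [0.2, -0.3, -0.4]
opening: 0.301
grasp_force: 30.1
```

```bash

python3 -m creep '[{"x":0,"y":0,"z":1,"rx":0,"ry":0,"rz":0,"hand":15},{"x":0,"y":0,"z":0.7,"rx":0,"ry":0,"rz":0,"hand":15},{"x":0,"y":0,"z":0.5,"rx":0,"ry":0,"rz":0,"hand":15},{"x":0,"y":0,"z":0,"rx":0,"ry":0,"rz":0,"hand":15}]'
```

```text
clock: 9.62
eef_pos: [586.9, -10.4, 130.6]
tcp_rot: [-3.142, -0.0, 1.431]
contact_force: [-0.0, -0.5, 0.0]
opening: 0.297
grasp_force: 30.1
```

```bash

python3 -m creep '[{"x":0,"y":0,"z":0.6,"rx":0,"ry":0,"rz":0,"hand":15},{"x":0,"y":0,"z":0.6,"rx":0,"ry":0,"rz":0,"hand":15},{"x":0,"y":0,"z":0.4,"rx":0,"ry":0,"rz":0,"hand":15},{"x":0,"y":0,"z":0,"rx":0,"ry":0,"rz":0,"hand":15}]'
```

```text
clock: 10.12
eef_pos: [587.1, -10.4, 130.3]
tcp_rot: [3.141, -0.0, 1.431]
contact_force: [-3.5, -1.0, 12.6]
opening: 0.296
grasp_force: 31.3
```

The foot is on the floor plate (12.6 N contact at the expected height). Next: release, rise, and move over the handle.

```bash

python3 -m creep '[{"x":0,"y":0,"z":-0.8,"rx":0,"ry":0,"rz":0,"hand":28},{"x":0,"y":0,"z":0,"rx":0,"ry":0,"rz":0,"hand":34},{"x":0,"y":0,"z":0,"rx":0,"ry":0,"rz":0,"hand":45},{"x":0,"y":0,"z":0,"rx":0,"ry":0,"rz":0,"hand":70},{"x":0,"y":0,"z":0,"rx":0,"ry":0,"rz":0,"hand":70},{"x":0,"y":0,"z":-10,"rx":0,"ry":0,"rz":0,"hand":85},{"x":0,"y":0,"z":-40,"rx":0,"ry":0,"rz":0,"hand":85},{"x":0,"y":0,"z":-50,"rx":0,"ry":0,"rz":0,"hand":85},{"x":0,"y":0,"z":-50,"rx":0,"ry":0,"rz":0,"hand":85},{"x":0,"y":0,"z":-50,"rx":0,"ry":0,"rz":0,"hand":85},{"x":-42.4,"y":-14.8,"z":0,"rx":0,"ry":0,"rz":0,"hand":85},{"x":-42.4,"y":-14.8,"z":0,"rx":0,"ry":0,"rz":0,"hand":85},{"x":-42.4,"y":-14.8,"z":0,"rx":0,"ry":0,"rz":0,"hand":85},{"x":-42.4,"y":-14.8,"z":0,"rx":0,"ry":0,"rz":0,"hand":85},{"x":-42.4,"y":-14.8,"z":0,"rx":0,"ry":0,"rz":0,"hand":85},{"x":0,"y":0,"z":0,"rx":0,"ry":0,"rz":0,"hand":85}]'
python3 - <<'E'
from h import *
s=sense();print(s["eef_pos"],s["tcp_rot"]);c=get_calibration("wrist")
print(proj("wrist",[484,-210,219],c), proj("wrist",[587,-10,175],c))
w=grab_frame("wrist")[:,:,::-1];t=grab_frame("top")[:,:,::-1];sc=grab_frame("scene")[:,:,::-1]
for n,i in(("w4",w),("t4",t),("s4",sc)):cv2.imwrite(f"pics/{n}.png",i)
o=np.zeros((600,800,3),np.uint8);o[:384,:512]=w;o[:280,512:]=cv2.resize(sc[130:230,150:270],(288,240),interpolation=3)[:240] if 0 else cv2.resize(sc[130:230,150:253],(288,280),interpolation=3)
o[384:584,:320]=cv2.resize(t[160:210,240:320],(320,200),interpolation=3);o[300:600,512:]=cv2.resize(t[145:235,310:396],(288,300),interpolation=3)
cv2.imwrite("pics/z3.png",o)
E
```

```text
clock: 12.12
eef_pos: [482.7, -212.1, 330.6]
tcp_rot: [3.141, 0.001, 1.428]
contact_force: [1.0, 0.2, -0.5]
opening: 0.994
grasp_force: 0.0
[ 482.71894317 -212.12598487  330.61522808] [3.14099903e+00 8.25332870e-04 1.42751244e+00]
[254.15967605 185.28291034] [343.4020385  -77.97755771]
```

View pics/z3.png

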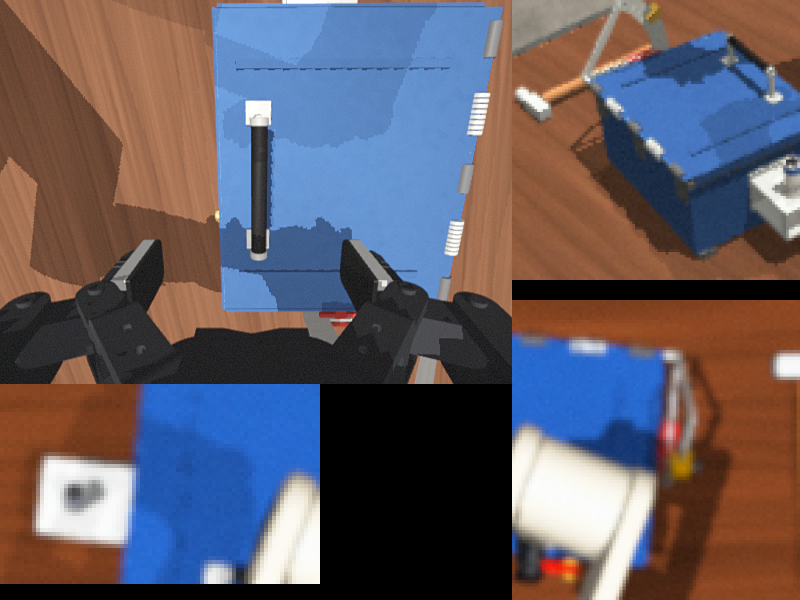

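The tube stands in the bracket with its blue ring visible. In the wrist view the handle bar runs from (260,122) to (259,255), aligned with the fingers. The yellow marker is at about scene (201,134.6) and top (360.8,194.5). I'll locate the handle, make a first marker estimate, and pick a closer viewpoint for the marker.

```bash
cat >> h.py <<'E'
def blob(img,kind,roi):
    hsv=cv2.cvtColor(img,cv2.COLOR_BGR2HSV).astype(int);H,S,V=hsv[...,0],hsv[...,1],hsv[...,2]
    m=(S>140)&(V>90)&((H>19)&(H<34) if kind=="y" else (H<6)|(H>174))
    k=np.zeros_like(m);x0,y0,x1,y1=roi;k[y0:y1,x0:x1]=1;m&=k
    n,l,st,ce=cv2.connectedComponentsWithStats(m.astype(np.uint8))
    return [(ce[i].round(2),st[i].tolist()) for i in range(1,n) if st[i,4]>2]
E
python3 - <<'E'
from h import *
from scipy.spatial.transform import Rotation as R
e=sense()["eef_pos"]; hb=onz("wrist",259.5,188.5,219.5);print("handle",hb,"tool",tool(hb-e))
p1=onz("wrist",260,122,219.5);p2=onz("wrist",259,255,219.5);print("yaw",np.arctan2(*(p1-p2)[1::-1])-np.pi/2,np.linalg.norm(p1-p2))
s=cv2.imread("pics/s4.png");t=cv2.imread("pics/t4.png");s0=cv2.imread("pics/scene0.png");t0=cv2.imread("pics/top0.png")
for n,i,r in(("s",s,(180,120,220,165)),("s0",s0,(180,120,220,165)),("t",t,(345,150,375,210)),("t0",t0,(345,150,375,210))):print(n,blob(i,"y",r),"RED",blob(i,"r",r))
c=get_calibration("wrist");Rt=R.from_euler("xyz",sense()["tcp_rot"]).as_matrix()
print("cam in tool",tool(-c["R"].T@c["t"]-e),"axes rows",(c["R"]@Rt).round(3).tolist())
E
```

```text
handle [ 489.77655609 -210.67647556  219.5       ] tool [ -0.32556761   5.56156419 110.76663629]
yaw -0.1402577985441671 121.2743165097753
s [(array([200.12, 134.47]), [198, 132, 5, 6, 17])] RED [(array([197.25, 148.75]), [197, 148, 2, 3, 4])]
s0 [(array([200.2, 134.2]), [198, 131, 5, 7, 20])] RED [(array([197.4, 148.4]), [196, 148, 4, 2, 5])]
t [(array([360.47, 194.39]), [358, 191, 6, 8, 38])] RED [(array([359.  , 184.69]), [358, 181, 3, 9, 13]), (array([354.68, 187.53]), [354, 182, 3, 11, 19])]
t0 [(array([360.  , 194.31]), [357, 191, 7, 8, 45])] RED [(array([359.27, 184.09]), [359, 181, 2, 8, 11]), (array([354.57, 189.61]), [354, 182, 2, 15, 23])]
cam in tool [  68.66377208   -1.24507261 -143.08482004] axes rows [[-0.0, 1.0, 0.001], [-0.962, 0.0, -0.273], [-0.273, -0.001, 0.962]]
```

```bash
cat >> h.py <<'E'
YAW=-0.14; XA=np.array([np.cos(YAW),np.sin(YAW),0]);YA=np.array([-np.sin(YAW),np.cos(YAW),0]);ZA=np.array([0,0,1.])
H0=np.array([491.,-210.9,219.5]); HINGE=H0+214*XA-51.5*ZA
def tri(rays):
    A=sum(np.eye(3)-np.outer(d,d)/(d@d) for o,d in rays);b=sum((np.eye(3)-np.outer(d,d)/(d@d))@o for o,d in rays);return np.linalg.solve(A,b)
def polar(X):
    q=X-HINGE;return np.hypot(q@XA,q[2]),np.arctan2(q[2],-(q@XA)),q@YA
def onplane(n,u,v,y,c=None):
    o,d=ray(n,u,v,c);return o+d*((y-(o-HINGE)@YA)/(d@YA))
E
python3 - <<'E'
from h import *
from scipy.spatial.transform import Rotation as R
print(HINGE)
X=tri([ray("scene",200.2,134.3),ray("top",360.2,194.35)]);print("marker",X,"r,ang,y",polar(X))
for n,p in(("scene",(200.2,134.3)),("top",(360.2,194.35))):
  print([polar(onplane(n,*p,y))[:2] for y in(-165,-175,-185)])
T=R.from_euler("xyz",sense()["tcp_rot"]);c=get_calibration("wrist");K=c["K"]
e=sense()["eef_pos"];Rct=c["R"]@T.as_matrix();ct=T.inv().apply(-c["R"].T@c["t"]-e)
for rx in(-.5,-.8):
  Rn=T.as_matrix()@R.from_rotvec([rx,0,0]).as_matrix()
  # place the camera so that marker sits at pixel (256,150), distance 230
  dc=np.linalg.solve(K,[256,150,1]);dc*=230
  cam=X-Rn@Rct.T@dc; tcp=cam-Rn@ct
  print(rx,"cam",cam,"tcp",tcp,"tool shift before turn",tool(tcp-e))
E
```

```text
[ 702.90622319 -240.76222653  168.        ]
marker [ 539.11808923 -400.75928096  237.65015174] r,ang,y (np.float64(156.24251500906198), np.float64(0.46204803984440934), np.float64(-181.28714899598322))
[(np.float64(154.1788742432172), np.float64(0.5517163408451474)), (np.float64(154.99937662406847), np.float64(0.499081446089796)), (np.float64(156.2440963591543), np.float64(0.447142905693943))]
[(np.float64(211.938854691728), np.float64(0.7942754283422273)), (np.float64(174.80862583507493), np.float64(0.6083319865638204)), (np.float64(146.66248888163247), np.float64(0.3378901883483373))]
-0.5 cam [ 431.40103274 -353.35997926  437.87106116] tcp [ 490.90554545 -431.06904038  312.93089822] tool shift before turn [-218.37210243   37.54862456   17.29992241]
-0.8 cam [ 377.82656033 -345.78668418  395.45106093] tcp [ 470.79855856 -428.22663262  296.71205153] tool shift before turn [-218.37210243   17.23006099   33.50415537]
```

First estimate from triangulation: marker at 0.46 rad, radius 156 mm, which fits the expected geometry. I'll take one closer tilted look from the front.

```bash

python3 -m creep '[{"x":-42,"y":-3,"z":0,"rx":0,"ry":0,"rz":0,"hand":85},{"x":-42,"y":-3,"z":0,"rx":0,"ry":0,"rz":0,"hand":85},{"x":-42,"y":-3,"z":0,"rx":0,"ry":0,"rz":0,"hand":85},{"x":-42,"y":-3,"z":0,"rx":0,"ry":0,"rz":0,"hand":85},{"x":-42,"y":-3,"z":0,"rx":0,"ry":0,"rz":0,"hand":85},{"x":0,"y":0,"z":0,"rx":-0.16,"ry":0,"rz":0,"hand":85},{"x":0,"y":0,"z":0,"rx":-0.16,"ry":0,"rz":0,"hand":85},{"x":0,"y":0,"z":0,"rx":-0.16,"ry":0,"rz":0,"hand":85},{"x":0,"y":0,"z":0,"rx":-0.16,"ry":0,"rz":0,"hand":85},{"x":0,"y":0,"z":0,"rx":-0.16,"ry":0,"rz":0,"hand":85},{"x":0,"y":0,"z":0,"rx":0,"ry":0,"rz":0,"hand":85},{"x":0,"y":0,"z":0,"rx":0,"ry":0,"rz":0,"hand":85}]'
python3 - <<'E'
from h import *
import pickle
c=get_calibration("wrist");w=grab_frame("wrist")[:,:,::-1].copy();cv2.imwrite("pics/w5.png",w);pickle.dump(c,open("c5.pkl","wb"))
print(blob(w,"y",(0,0,512,300)),blob(w,"r",(0,0,512,300)),proj("wrist",[539,-401,238],c))
o=np.zeros((384,800,3),np.uint8);o[:,:512]=w
u,v=proj("wrist",[539,-401,225],c).astype(int);u=np.clip(u,36,475);v=np.clip(v,48,330)
o[:,512:]=cv2.resize(w[v-48:v+48,u-36:u+36],(288,384),interpolation=2);print(u-36,v-48)
cv2.imwrite("pics/z4.png",o)
E
```

```text
clock: 13.78
eef_pos: [440.9, -415.1, 329.9]
tcp_rot: [2.358, -0.002, 1.434]
contact_force: [0.4, -1.3, 0.3]
opening: 0.995
grasp_force: 0.0
[(array([256.5, 142.5]), [249, 142, 16, 2, 26]), (array([245., 147.]), [245, 144, 1, 7, 7]), (array([245. , 158.5]), [245, 153, 1, 12, 12]), (array([267.2, 156.2]), [266, 155, 3, 3, 5]), (array([250., 166.]), [247, 166, 7, 1, 7])] [(array([24.65, 41.82]), [13, 14, 24, 58, 823]), (array([226.39, 136.74]), [206, 131, 43, 11, 251]), (array([210.19, 152.08]), [206, 151, 12, 3, 26])] [255.13611889 153.54131521]
209 104
```

View pics/z4.png

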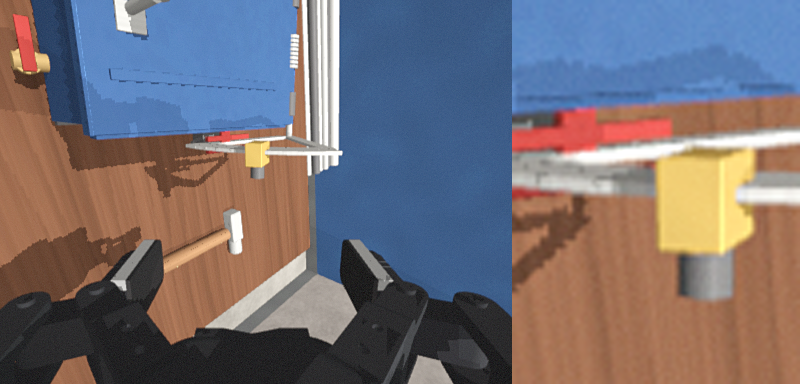

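The tilted view shows the marker's outer face at columns about 245–264 and rows 142–166. The pointer's two red prongs end at column 206 (rows 137 and 152). I'll intersect these rays with the known radii.

```bash
python3 - <<'E'
from h import *
import pickle
from scipy.optimize import brentq
c=pickle.load(open("c5.pkl","rb"));ty=c["R"].T@np.array([1.,0,0])  # image right = tool y
def at(u,v,r,b):
    o,d=ray("wrist",u,v,c);o=o+b*ty;d=d/np.linalg.norm(d)
    g=lambda s:polar(o+d*s)[0]-r
    ss=np.arange(100,500,2.);gs=[g(s) for s in ss]
    for i in range(len(ss)-1):
        if gs[i]>0>=gs[i+1]:return polar(o+d*brentq(g,ss[i],ss[i+1]))
for b in(0,1.2):
  print("b",b,"marker outer",at(254.6,154,168,b),"edges",at(245,154,168,b),at(264.3,154,168,b))
  for p in((206,137),(206,152),(206,134)):print(" tip",p,at(*p,140,b))
w=cv2.imread("pics/w5.png");hsv=cv2.cvtColor(w,cv2.COLOR_BGR2HSV)
m=((hsv[...,0]>15)&(hsv[...,0]<32)&(hsv[...,1]>90)&(hsv[...,2]>150))
sub=m[138:172,238:276];print("cols",{i+238:int(n) for i,n in enumerate(sub.sum(0)) if n})
print("V row150",hsv[150,240:272,2],"V row160",hsv[160,240:272,2])
E
```

```text
b 0 marker outer (np.float64(167.99999999999997), np.float64(0.482946758596265), np.float64(-180.20257493993725)) edges (np.float64(167.99999999999994), np.float64(0.42909417045663334), np.float64(-180.6497990164928)) (np.float64(168.00000000000003), np.float64(0.5354095821686644), np.float64(-179.8328592483653))
 tip (206, 137) (np.float64(139.99999999999983), np.float64(-0.034437720198158675), np.float64(-171.39195867951537))
 tip (206, 152) (np.float64(139.99999999999991), np.float64(-0.042575389463524765), np.float64(-187.80331912153986))
 tip (206, 134) (np.float64(139.99999999999994), np.float64(-0.032852271855458075), np.float64(-168.17181634447832))
b 1.2 marker outer (np.float64(167.99999999999994), np.float64(0.4904029874483478), np.float64(-180.1460343370581)) edges (np.float64(167.99999999999997), np.float64(0.43677468630678334), np.float64(-180.58186758143938)) (np.float64(167.99999999999991), np.float64(0.542700493779869), np.float64(-179.786691780748))
 tip (206, 137) (np.float64(140.00000000000006), np.float64(-0.019572637689877204), np.float64(-171.2509942794835))
 tip (206, 152) (np.float64(139.99999999999994), np.float64(-0.027497882294693653), np.float64(-187.58273087345142))
 tip (206, 134) (np.float64(139.99999999999972), np.float64(-0.018027787246548868), np.float64(-168.04612244818134))
cols {245: 22, 246: 23, 247: 24, 248: 24, 249: 24, 250: 25, 251: 25, 252: 25, 253: 26, 254: 27, 255: 26, 256: 26, 257: 27, 258: 26, 259: 26, 260: 26, 261: 26, 262: 26, 263: 25, 264: 25, 265: 19, 266: 19, 267: 18, 268: 16, 269: 12}
V row150 [146 146 142 138 150 214 243 243 242 242 241 242 243 241 241 241 241 241
 240 239 244 255 255 255 255 239 210 179 179 180 179 167] V row160 [169 173 174 168 168 187 240 239 237 237 238 240 239 239 240 241 241 243
 242 243 246 255 255 255 255 255 255 255 255 199 157 157]
```

```bash

python3 -m creep '[{"x":0,"y":0,"z":0,"rx":0.16,"ry":0,"rz":0,"hand":85},{"x":0,"y":0,"z":0,"rx":0.16,"ry":0,"rz":0,"hand":85},{"x":0,"y":0,"z":0,"rx":0.16,"ry":0,"rz":0,"hand":85},{"x":0,"y":0,"z":0,"rx":0.16,"ry":0,"rz":0,"hand":85},{"x":0,"y":0,"z":0,"rx":0.16,"ry":0,"rz":0,"hand":85},{"x":42,"y":4.4,"z":0,"rx":0,"ry":0,"rz":0,"hand":85},{"x":42,"y":4.4,"z":0,"rx":0,"ry":0,"rz":0,"hand":85},{"x":42,"y":4.4,"z":0,"rx":0,"ry":0,"rz":0,"hand":85},{"x":42,"y":4.4,"z":0,"rx":0,"ry":0,"rz":0,"hand":85},{"x":42,"y":4.4,"z":0,"rx":0,"ry":0,"rz":0,"hand":85},{"x":0,"y":0,"z":30,"rx":0,"ry":0,"rz":0,"hand":85},{"x":0,"y":0,"z":0,"rx":0,"ry":0,"rz":0,"hand":85},{"x":0,"y":0,"z":0,"rx":0,"ry":0,"rz":0,"hand":85}]'
python3 - <<'E'
from h import *
s=sense();print(s["eef_pos"],tool(H0-s["eef_pos"]))
E
```

```text
clock: 15.45
eef_pos: [491.6, -209.7, 301.2]
tcp_rot: [-3.14, -0.002, 1.435]
contact_force: [0.0, -0.4, 0.4]
opening: 0.995
grasp_force: 0.0
[ 491.58293123 -209.71154857  301.20707982] [-1.42638652 -0.31964984 81.70472669]
```

```bash

python3 -m creep '[{"x":0,"y":0,"z":35,"rx":0,"ry":0,"rz":0,"hand":85},{"x":0,"y":0,"z":35,"rx":0,"ry":0,"rz":0,"hand":85},{"x":0,"y":0,"z":20,"rx":0,"ry":0,"rz":0,"hand":85},{"x":0,"y":0,"z":10.4,"rx":0,"ry":0,"rz":0,"hand":85},{"x":0,"y":0,"z":0,"rx":0,"ry":0,"rz":0,"hand":50},{"x":0,"y":0,"z":0,"rx":0,"ry":0,"rz":0,"hand":25},{"x":0,"y":0,"z":0,"rx":0,"ry":0,"rz":0,"hand":5},{"x":0,"y":0,"z":0,"rx":0,"ry":0,"rz":0,"hand":5},{"x":0,"y":0,"z":0,"rx":0,"ry":0,"rz":0,"hand":5},{"x":0,"y":0,"z":0,"rx":0,"ry":0,"rz":0,"hand":5},{"x":0,"y":0,"z":0,"rx":0,"ry":0,"rz":0,"hand":5}]' 100
python3 - <<'E'
from h import *
s=sense();print(s["eef_pos"],tool(H0-s["eef_pos"]),s["contact_force"])
E
```

```text
clock: 16.82
eef_pos: [489.4, -208.7, 200.1]
tcp_rot: [-3.137, -0.004, 1.435]
contact_force: [-5.4, 1.1, 6.9]
opening: 0.129
grasp_force: 97.5
[ 489.4383029  -208.69774836  200.12328153] [ -1.89851897   1.76503364 -19.39139786] [-5.41970709  1.11257581  6.89062423]
```

Handle is held at 98 N. I'll lift along the arc to about 0.40 rad, then check.

```bash

python3 -m creep '[{"x":0,"y":1.3,"z":-5.3,"rx":0,"ry":0,"rz":0,"hand":5},{"x":0,"y":1.5,"z":-5.3,"rx":0,"ry":0,"rz":0,"hand":5},{"x":0,"y":3.4,"z":-10.5,"rx":0,"ry":0,"rz":0,"hand":5},{"x":0,"y":3.9,"z":-10.3,"rx":0,"ry":0,"rz":0,"hand":5},{"x":0,"y":4.4,"z":-10.1,"rx":0,"ry":0,"rz":0,"hand":5},{"x":0,"y":4.9,"z":-9.9,"rx":0,"ry":0,"rz":0,"hand":5},{"x":0,"y":5.4,"z":-9.6,"rx":0,"ry":0,"rz":0,"hand":5},{"x":0,"y":5.8,"z":-9.3,"rx":0,"ry":0,"rz":0,"hand":5},{"x":0,"y":3.1,"z":-4.6,"rx":0,"ry":0,"rz":0,"hand":5},{"x":0,"y":3.2,"z":-4.4,"rx":0,"ry":0,"rz":0,"hand":5},{"x":0,"y":0,"z":0,"rx":0,"ry":0,"rz":0,"hand":5},{"x":0,"y":0,"z":0,"rx":0,"ry":0,"rz":0,"hand":5}]'
cat >> h.py <<'E'
E0=np.array([489.4,-208.7,200.3])
def theta():
    s=sense();d=s["eef_pos"]-E0;dx=d@XA;dz=d[2]
    return np.arctan2(51.5+dz,214-dx)-np.arctan2(51.5,214),np.hypot(51.5+dz,214-dx),s["contact_force"].round(1),s["grasp_force"]
E
python3 - <<'E'
from h import *
print(theta())
s=grab_frame("scene")[:,:,::-1];t=grab_frame("top")[:,:,::-1];w=grab_frame("wrist")[:,:,::-1]
for n,i in(("s6",s),("t6",t),("w6",w)):cv2.imwrite(f"pics/{n}.png",i)
print(blob(s,"y",(180,110,225,165)),"RED",blob(s,"r",(180,110,225,165)),blob(t,"y",(345,150,375,210)),blob(t,"r",(345,150,375,210)))
o=np.zeros((600,800,3),np.uint8);o[:300,:400]=cv2.resize(s[115:160,170:230],(400,300),interpolation=3);o[:300,400:]=cv2.resize(t[165:210,320:380],(400,300),interpolation=3)
o[300:,:400]=cv2.resize(w,(400,300));o[300:,400:]=cv2.resize(s[90:225,150:330],(400,300),interpolation=3);cv2.imwrite("pics/z5.png",o)
E
```

```text
clock: 18.32
eef_pos: [522.2, -213.3, 276.9]
tcp_rot: [-3.128, -0.005, 1.435]
contact_force: [-18.0, -1.5, -6.7]
opening: 0.126
grasp_force: 98.0
(np.float64(0.38009919405709486), np.float64(221.64319604054933), array([-18. ,  -1.5,  -6.7]), 97.96107172966003)
[(array([200.06, 134.22]), [198, 131, 5, 7, 18])] RED [(array([192.92, 143.12]), [189, 140, 9, 7, 25])] [(array([360.11, 194.31]), [357, 191, 7, 8, 36])] [(array([358.46, 183.24]), [356, 179, 6, 10, 37])]
```

View pics/z5.png

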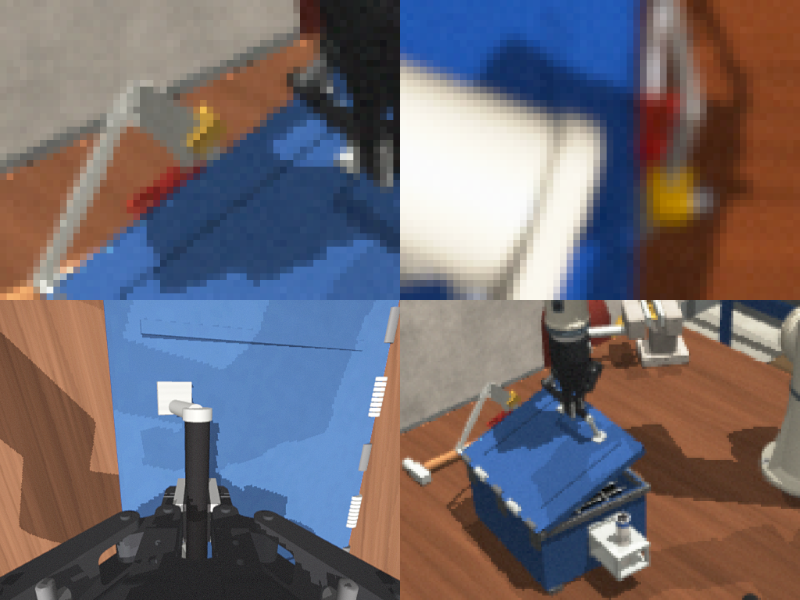

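The lid is up about 0.38 rad by arm kinematics. The red prong (scene tip about (200.3,140.5)) is still below the yellow marker (200,134), and the tube stands fully down in the bracket. I'll work out the angle left from the images.

```bash
python3 - <<'E'
from h import *
import h
s=cv2.imread("pics/s6.png");hsv=cv2.cvtColor(s,cv2.COLOR_BGR2HSV)
b,g,r=[s[...,i].astype(int) for i in range(3)]
red=np.clip(r-np.maximum(b,g)-35,0,None)*((hsv[...,0]<5)|(hsv[...,0]>173))
print("red excess rows136-148 cols186-206\n",red[136:149,186:206])
yel=(np.minimum(r,g)-b);print("yellow rows128-140 cols195-206\n",yel[128:141,195:206])
h.HINGE=h.HINGE-np.array([1.5,0,0])
for p,y in(((200.2,140.3),-171),((198.5,140.5),-171),((200.06,134.22),-180),((200.06,134.22),-176),((192.9,143.1),-171)):
    print(p,y,polar(onplane("scene",*p,y)))
E
```

```text
red excess rows136-148 cols186-206
 [[ 0  0  0  0  0  0  0  0  0  0  0  0  0  0  0  0  0  0  0  0]
 [ 0  0  0  0  0  0  0  0  0  0  0  0  0  0  0  0  0  0  0  0]
 [ 0  0  0  0  0  0  0  0  0  0  0  0  0  0  0  0  0  0  0  0]
 [ 0  0  0  0  0  0  0  0  0  0  0  0  0  0  0  0  0  0  0  0]
 [ 0  0  0  0  0  0  0  0  0 55 53  0 13 20  0  0  0  0  0  0]
 [ 0  0  0  0  0  0  0  0 56 72 50 36  0  0  0  0  0  0  0  0]
 [ 0  0  0  0  0  0  0 52 72 67 34  0  0  0  0  0  0  0  0  0]
 [ 0  0  0  0  0  0 63 45 55 23  0  0  0  0  0  0  0  0  0  0]
 [ 0  0  0  0 46 47 35 50  8  0  0  0  0  0  0  0  0  0  0  0]
 [ 0  0  0 73 51 38 39 17  0  0  0  0  0  0  0  0  0  0  0  0]
 [ 0  0  0 54 54 45  0  0  0  0  0  0  0  0  0  0  0  0  0  0]
 [ 0  0  0  0 40  0  0  0  0  0  0  0  0  0  0  0  0  0  0  0]
 [ 0  0  0  4  0  0  0  0  0  0  0  0  0  0  0  0  0  0  0  0]]
yellow rows128-140 cols195-206
 [[  3   1   6   8  18  26  28  29  30  30  29]
 [  7   7  21  28  30  30  29  31  30  31  31]
 [  6  11  18  23  33  53  34  31  27  29  31]
 [  9   5   8  14  54 108  64  36  30  29  28]
 [  8   6   6  13  51  9
[... 290 characters left out ...]
0 -51 -67 -68]
 [ 26  19   6   6   5   0 -36 -67 -70 -67 -66]
 [ 13   7   9   5  -5 -25 -68 -67 -69 -66 -67]]
(200.2, 140.3) -171 (np.float64(136.935603981579), np.float64(0.3397802440994785), np.float64(-170.99999999999977))
(198.5, 140.5) -171 (np.float64(129.5197931690086), np.float64(0.37849956745981994), np.float64(-171.00000000000006))
(200.06, 134.22) -180 (np.float64(153.99696688561653), np.float64(0.482153206513253), np.float64(-180.00000000000003))
(200.06, 134.22) -176 (np.float64(153.56331971158568), np.float64(0.5032185456619085), np.float64(-176.0000000000001))
(192.9, 143.1) -171 (np.float64(101.14088590678735), np.float64(0.46183822723607676), np.float64(-171.00000000000009))
```

```bash
python3 - <<'E'
from h import *
import h,pickle
from scipy.optimize import brentq
c=pickle.load(open("c5.pkl","rb"));h.HINGE=h.HINGE-np.array([1.5,0,0])
def at(u,v,r):
    o,d=ray("wrist",u,v,c);d=d/np.linalg.norm(d);g=lambda s:polar(o+d*s)[0]-r
    ss=np.arange(100,500,2.)
    for a,b in zip(ss,ss[1:]):
        if g(a)>0>=g(b):return np.round(polar(o+d*brentq(g,a,b)),3)
print("outer face lo/mid/hi",at(244.7,154,168),at(252.6,154,168),at(260.5,154,168),"tips",at(205.6,136,140),at(205.6,152,140))
X=tri([("s",0)] and [ray("scene",200.1,134.25),ray("top",360.2,194.35),ray("wrist",254.5,153,c)]);print("3-view",X,polar(X))
d=sense()["eef_pos"]-E0;ch=np.hypot(d@XA,d[2]);print("theta chord",2*np.arcsin(ch/2/220.1))
for T in(.44,.475,.48):print(T,"goal eef",E0+XA*(214-220.1*np.cos(.2361+T))+ZA*(220.1*np.sin(.2361+T)-51.5),"tool",tool(E0+XA*(214-220.1*np.cos(.2361+T))+ZA*(220.1*np.sin(.2361+T)-51.5)-sense()["eef_pos"]))
E
```

```text
outer face lo/mid/hi [ 168.       0.434 -180.241] [ 168.       0.478 -179.874] [ 168.       0.521 -179.563] tips [ 1.40000e+02 -2.40000e-02 -1.69927e+02] [ 1.40000e+02 -3.30000e-02 -1.87304e+02]
3-view [ 539.14769276 -400.84179777  237.54539152] (np.float64(154.83080349884966), np.float64(0.4658364205287975), np.float64(-181.15541281600915))
theta chord 0.38136916099460527
0.44 goal eef [ 531.30376038 -214.60515732  286.52883312] tool [-0.01823253  9.07440511 -9.77566129]
0.475 goal eef [ 536.18024704 -215.29236106  292.45213316] tool [-1.22230144e-02  1.39153297e+01 -1.57675948e+01]
0.48 goal eef [ 536.89354135 -215.39287985  293.2841217 ] tool [-1.15063741e-02  1.46239059e+01 -1.66096263e+01]
```

```bash

python3 -m creep '[{"x":0,"y":2.5,"z":-4,"rx":0,"ry":0,"rz":0,"hand":5},{"x":0,"y":3,"z":-4,"rx":0,"ry":0,"rz":0,"hand":5},{"x":0,"y":3,"z":-3.5,"rx":0,"ry":0,"rz":0,"hand":5},{"x":0,"y":2.5,"z":-2.5,"rx":0,"ry":0,"rz":0,"hand":5},{"x":0,"y":0,"z":0,"rx":0,"ry":0,"rz":0,"hand":5},{"x":0,"y":0,"z":0,"rx":0,"ry":0,"rz":0,"hand":5}]'
python3 - <<'E'
from h import *
d=sense()["eef_pos"]-E0;ch=np.hypot(d@XA,d[2]);print(theta(),"theta chord",2*np.arcsin(ch/2/220.1))
s=grab_frame("scene")[:,:,::-1];t=grab_frame("top")[:,:,::-1]
cv2.imwrite("pics/s7.png",s)
o=np.hstack([cv2.resize(s[118:154,180:220],(400,360),interpolation=3),cv2.resize(t[165:205,340:380],(400,360),interpolation=3)])
cv2.imwrite("pics/z6.png",o)
E
```

```text
clock: 19.23
eef_pos: [532.9, -214.8, 291.9]
tcp_rot: [-3.128, -0.005, 1.435]
contact_force: [-22.8, 1.0, 1.5]
opening: 0.129
grasp_force: 98.4
(np.float64(0.4633197288690079), np.float64(222.2426115582033), array([-22.8,   1. ,   1.5]), 98.35261344909668) theta chord 0.46572579996332175
```

View pics/z6.png

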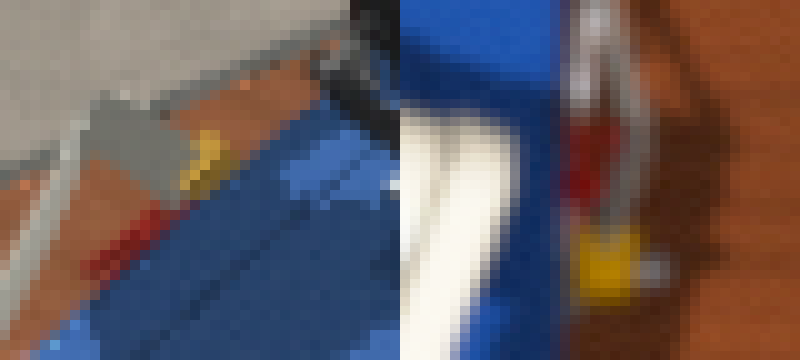

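The pointer's red strip (tip about scene (198.2,138.4)) is just short of the marker block's lower part (centre about (200.4,134)). I'll compare it with predicted tip projections.

```bash
python3 - <<'E'
from h import *
import h
h.HINGE=h.HINGE-np.array([1.5,0,0])
pt=lambda r,a,y:h.HINGE-XA*r*np.cos(a)+ZA*r*np.sin(a)+YA*y
for a in(0,.381,.465,.48):print(a,"tip near",proj("scene",pt(140,a,-171)).round(1),"r110",proj("scene",pt(110,a,-171)).round(1),"far",proj("scene",pt(140,a,-188)).round(1))
print("marker corners .48",[proj("scene",pt(r,.48+s*.0553,-180+y)).round(1).tolist() for r in(140,168) for s in(-1,1) for y in(-10.5,10.5)])
for n in("scene0","s6","s7"):
  s=cv2.imread(f"pics/{n}.png").astype(int);k=np.clip(s[...,2]-np.maximum(s[...,0],s[...,1])-40,0,None);k=k*(s[...,1]<70)
  k=k[130:152,184:206];v,u=np.nonzero(k>12);print(n,[(184+x,round(float((k[:,x]*np.arange(130,152)).sum()/k[:,x].sum()),1),int(k[:,x].max())) for x in sorted(set(u))])
E
```

```text
0 tip near [203.2 147.8] r110 [197.7 149.9] far [201.5 146.2]
0.381 tip near [200.2 139.1] r110 [195.2 143. ] far [198.4 137.5]
0.465 tip near [199.1 137.4] r110 [194.3 141.8] far [197.3 135.9]
0.48 tip near [198.8 137.1] r110 [194.1 141.6] far [197.1 135.6]
marker corners .48 [[197.6, 136.4], [199.8, 138.3], [195.9, 134.4], [198.1, 136.3], [202.1, 132.6], [204.3, 134.4], [200.2, 130.1], [202.4, 131.9]]
scene0 [(np.int64(197), 150.0, 25)]
s6 [(np.int64(189), 145.4, 68), (np.int64(190), 145.5, 49), (np.int64(191), 144.5, 42), (np.int64(192), 143.8, 58), (np.int64(193), 143.2, 47), (np.int64(194), 142.0, 67), (np.int64(195), 141.2, 67), (np.int64(196), 140.8, 48), (np.int64(197), 141.0, 31), (np.int64(199), 140.0, 15)]
s7 [(np.int64(188), 144.4, 39), (np.int64(189), 143.9, 48), (np.int64(190), 143.9, 51), (np.int64(191), 143.1, 48), (np.int64(192), 142.0, 51), (np.int64(193), 141.0, 54), (np.int64(194), 140.3, 67), (np.int64(195), 139.4, 51), (np.int64(196), 139.5, 25)]
```

```bash

python3 -m creep '[{"x":0,"y":-0.8,"z":-1,"rx":0,"ry":0,"rz":0,"hand":5},{"x":0,"y":-0.6,"z":-1,"rx":0,"ry":0,"rz":0,"hand":5},{"x":0,"y":0.2,"z":-1.2,"rx":0,"ry":0,"rz":0,"hand":5},{"x":0,"y":0.2,"z":-1,"rx":0,"ry":0,"rz":0,"hand":5},{"x":0,"y":0,"z":0,"rx":0,"ry":0,"rz":0,"hand":5},{"x":0,"y":0,"z":0,"rx":0,"ry":0,"rz":0,"hand":5},{"x":0,"y":0,"z":0,"rx":0,"ry":0,"rz":0,"hand":5}]'
python3 - <<'E'
from h import *
d=sense()["eef_pos"]-E0;ch=np.hypot(d@XA,d[2]);print(theta(),"theta chord",2*np.arcsin(ch/2/220.1))
E
```

```text
clock: 20.2
eef_pos: [535.8, -215.2, 295.6]
tcp_rot: [-3.136, -0.004, 1.435]
contact_force: [-5.1, -0.9, -17.0]
opening: 0.124
grasp_force: 97.5
(np.float64(0.4845572501330489), np.float64(222.45424029046708), array([ -5.1,  -0.9, -17. ]), 97.52144694328308) theta chord 0.4873260976251353
```

The lid is at about 0.48 rad, matching the marker measured in two views, and the load is steady and along the arc. Handing in.

```bash
python3 -c "
from rig import *
print(sign_off())"
```

```text
the job is handed in; nothing more can be done
None
```

The clean tube is upright and fully down in the tank bracket, and the arm is holding the lid at about 0.48 rad, where I measured the yellow marker, good to about 0.01 rad; the job is handed in, but I viewed 11 pictures, one over the limit of 10.

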